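Load reaction plates into a plate reader's spring holders, index and clamp

TASK

Load every reaction plate from the grey tray into the plate reader, one to a holder: push one edge into the yellow sprung jaw, lower the other edge behind the black jaw and let the spring bring the plate home, so it lies level under both lips. When all are loaded, turn the turntable by its red peg a quarter turn clockwise (seen from above) until it snaps against its stop, and then swing the red clamp fully down; leave the bottle, jar and tube rack where they stand.

Things in the scene. Friction and masses are not known exactly. Their poses are not given: they have to be found in the camera images.
- plate_1: flat blue plastic reaction plate: base 80 x 50 x 5 mm (long side along its own x), on it, centred, a raised well block 40 (x) x 28 (y) x 18 mm high with six white dots on top, total height 23 mm, about 90 g. Origin: centre of the underside; z up. The same whichever way round. It may be absent (None)
- plate_2: flat green plastic reaction plate: base 80 x 50 x 5 mm (long side along its own x), on it, centred, a raised well block 40 (x) x 28 (y) x 18 mm high with six white dots on top, total height 23 mm, about 90 g. Origin: centre of the underside; z up. The same whichever way round. It may be absent (None)
- plate_3: flat orange plastic reaction plate: base 80 x 50 x 5 mm (long side along its own x), on it, centred, a raised well block 40 (x) x 28 (y) x 18 mm high with six white dots on top, total height 23 mm, about 90 g. Origin: centre of the underside; z up. The same whichever way round. It may be absent (None)
- bay_a (a point): one of three like plate holders, 66 mm apart in a row along y on the turntable: where the centre of a seated plate's underside lies, 40 mm above the table. Frame turns with the turntable: x runs along the seated plate from the black fixed jaw (-x) to the yellow sprung jaw (+x), z up. The plate's ends rest on the jaws' ledges at z 0, 12 mm above the disc; open between. Jaws are 40 mm wide in y
- bay_b (a point): the middle holder, on the turntable's axis, the same as bay_a. Black fixed jaw of every holder, in the holder's frame, mm: stop face at x -40, ledge from x -50 to -32, lip over the plate's edge from x -50 to -36 with underside at z 7.5 and top at z 11.5. A seated plate is pressed on this stop face by the yellow jaw
- bay_c (a point): the third holder, the same as bay_a. To load: a plate tilted about 10 degrees goes with its low edge under the yellow lip, pushes the yellow jaw back about 8 mm, its high edge is lowered inside the black lip and then let slide back under that lip
- jaw_a (a joint): yellow sprung jaw of bay_a, m pushed back to +x: 0 empty, 0.002 with a seated plate, 0.012 at most; spring 2.4 N at 0, 6 N at the end. At 0, in the holder's frame, mm: stop face x +38, ledge from x +30, lip from x +34 with underside at z 9.5; a sloping lead-in above the mouth reaches to x +28, z 18. The jaw moves as one
- jaw_b (a joint): the same for bay_b
- jaw_c (a joint): the same for bay_c
- turntable (a joint): angle of the turntable (aluminium disc 260 mm across, its top 28 mm above the table) in rad: 0 = loading station, grows clockwise seen from above to pi/2 = reading station; hard stops at both. An over-centre spring pulls it to the nearer stop, strongest at the stops (about 1 N m to leave one, 9 N at the peg) and nothing halfway; damped, it stays at a stop under the loading forces
- peg_top (a point): centre of the top of the turntable's upright round peg with red sleeve, 17 mm in diameter, rising 70 mm above the disc, its top 98 mm above the table, 112 mm from the turntable's axis; turns with the turntable (frame as the holders'). The axis lies 112 mm from it along the frame's +x, at bay_b
- clamp (a joint): angle of the clamp arm in rad: 0 = fully down (level, hard stop), grows as it is raised, to 1.3; stiff hinge, stays where it is left, moved by about 2 N on the pad
- clamp_pad (a point): centre of the upper face of the red pad (44 x 36 x 12 mm) at the free end of the clamp arm; 76 mm from the hinge axis along the arm and 6 mm above the arm's middle plane. Its own y points along the arm away from the hinge, x along the hinge, z out of the upper face. Push on it to swing the arm down; 56 mm above the table when down
- clamp_hinge (a point): centre of the clamp's hinge axis, 50 mm above the table, on a dark steel post 34 x 22 mm on a tongue of the reader's grey base (310 x 310 x 16 mm), 200 mm from the turntable's axis; frame of the base: the hinge axis is its x, the arm reaches to its +y when down
- tray: grey fixed tray, 300 x 190 mm outside, 12 mm high, walls and floor 4 mm thick (floor's top 4 mm above the table); origin under its centre, its x along the 300 mm side
- wash_bottle: white bottle with red cap, 66 mm across, 170 mm tall, origin under its centre; to be left alone
- salt_jar: clear jar, 44 mm across, 65 mm tall, origin under its centre; to be left alone
- tube_rack: wooden rack with glass tubes, about 60 x 192 mm (long side along its y), 164 mm tall, origin under its centre; to be left alone
There are look-alikes about, which are no part of the job. Several things have the shape of the plate_3; the one meant has the colours described above.

How it is judged:
By the outcome, as a careful person would: the job done as asked, in the order asked, and still so for the second after the job is handed in, with the robot touching nothing.
Of plate_1, plate_2, plate_3 only 2 to 3 are there at a start; the rules pass over those that are not, and their reading is None.
At some moment in a run one of plate_1, plate_2, plate_3 may be knocked a few centimetres aside while the robot is not near it.
Once in a run the grip may slacken for a moment while it holds something.
It also fails if it takes over 210 s, if anything falls off the work surface, if the arm or the gripper's body presses on something with over 40 N, if the wrist force passes 120 N, or if a joint passes its speed limit or range.

ROBOT

A 6-joint arm with a two-finger parallel gripper is mounted at the origin on the work surface. World frame = base frame: x ahead of the robot, y to its left, z up, the work surface at z = 0. Lengths are in m, angles in rad, forces in N, time in s.
With the tool pointing down it reaches from about 0.275 to 1 m from the base axis. Payload 8.4 kg.
Tool frame: the origin (TCP) lies midway between the tips of the shut fingers; the grasp point (between the pads) lies 19 mm behind it (r.pinch_z is the distance from the TCP to the grasp point, in m); z points along the fingers, y is the direction in which the jaws open and shut (so a half turn about z gives the same grasp; the last joint's range is limited). The gripper opens to 85 mm and grips with 20 to 120 N. Pads are 22 mm wide; open, the fingers measure 114 mm over their backs; the gripper's body (76 mm by 85 mm) begins 54 mm behind the grasp point. The pads swing forward as they close: fully open they stand 13 mm farther back than shut.
Start: joints at [-1.169, 0.353, 1.633, -0, 1.155, -0.002], TCP at [0.246, -0.575, 0.199] pointing down, gripper open.
Joint ranges: [-2.63, 2.63], [-0.92, 2.1], [0.06, 2.66], [-1.3, 4.44], [0, 2.69], [-3.02, 3.02]. Speed limits (rad/s): [2.22, 2.22, 2.79, 3.14, 3.14, 3.14].

INTERFACE

Orientations are given as a rotation vector (axis times angle).
In Python, from bench import r, vision, ticket, get_time, get_joint_positions, get_joint_vel, get_joint_efforts, get_tool_pos, get_eef_rot, get_wrist_force, get_torque, get_opening gives the robot as it stands. Calls block until the motion is done:
- r.goto(position, orientation): joint-space move of the TCP to a pose.
- r.move_straight(position, feed=0.15, frame=None, force_limit=None): straight line of the TCP; frame=None keeps the orientation; feed is the mean speed in m/s. With force_limit (N) it stops when the force on the tool has changed by that much, and returns True; else False.
- r.move_j(angles): joint-space move.
- r.open_jaws() and r.clamp(effort=None): open the fingers fully, or close them until they stop; effort is the grip in N (None keeps the last).
- r.pause(seconds).
- r.solve_ik(position, orientation): joint angles nearest the present ones, or None.
- vision.capture(name): name is "side" or "top" or "wrist"; returns a dict with "pixels" (400x640x3 uint8, red, green, blue), "fx", "fy", "cx", "cy" (pixels), "k1" (the pictures are not rectified: a ray, as slopes to the right and down, at radius r is drawn at 1 + k1 r^2 times it, then the intrinsics apply), "origin" and "rotation" of the camera in the world. Camera axes: x right, y down, z forward; pixel columns grow to the right and rows downward; lengths in m; the calibration is good to about 2 mm. A picture is of the moment at which its call begins. There is no depth.
A pose or a line that the arm cannot do raises r.Unreachable and nothing moves.
- ticket.finish_job(): hands the job in, once; it reports no verdict.
Readings, each from a call of its own:
- get_time(): time.
- get_joint_positions(): joint angles.
- get_joint_vel(): joint speeds.
- get_joint_efforts(): joint torques, N m.
- get_tool_pos(): TCP position.
- get_eef_rot(): TCP orientation.
- get_wrist_force(): force on the tool from outside, world axes, zero at the start.
- get_torque(): the same for the moment, N m.
- get_opening(): finger opening in m.
Only numpy, scipy, OpenCV 4.12 (cv2) and the standard library are available. Lean on these libraries where they do the work, as an engineer would, in place of code of your own. Each camera call takes 0.05 s, during which the arm holds its last target. There are 200 camera calls.

## Working session

There is one attempt and no reset: what is moved stays moved. The work goes in short steps, each a Python script; the robot and the scene stay as the last script left them, time stands still between calls to the robot, and variables do not carry over. Pictures are saved under pics/ and viewed, about 12 in all and at most 16, crops included, and the job is handed in when it is done.

```bash
ls; mkdir -p pics; cat > h.py <<'E'
import numpy as np, cv2
from scipy.spatial.transform import Rotation as R
from bench import *
def cap(name,fn=None):
    c=vision.capture(name)
    if fn: cv2.imwrite('pics/'+fn,c['pixels'][:,:,::-1])
    return c
def ray(c,u,v):
    K=np.array([[c['fx'],0,c['cx']],[0,c['fy'],c['cy']],[0,0,1]])
    p=cv2.undistortPoints(np.array([[[u,v]]],float),K,np.array([c['k1'],0,0,0.]))[0,0]
    return np.array(c['origin']),np.array(c['rotation'])@np.array([p[0],p[1],1])
def onz(c,u,v,z):
    o,d=ray(c,u,v); return o+d*(z-o[2])/d[2]
def proj(c,P):
    K=np.array([[c['fx'],0,c['cx']],[0,c['fy'],c['cy']],[0,0,1]])
    Rt=np.array(c['rotation']).T
    P=np.atleast_2d(np.asarray(P,float))
    return cv2.projectPoints(P,cv2.Rodrigues(Rt)[0],-Rt@np.array(c['origin']),K,np.array([c['k1'],0,0,0.]))[0][:,0]
E
python3 - <<'E'
from h import *
import pickle
for n in ['top','side','wrist']:
    c=cap(n,n+'0.png'); pickle.dump(c,open(n+'0.pkl','wb'))
    print(n,c['fx'],c['cx'],c['cy'],c['k1'],c['origin'],np.array(c['rotation']).round(3).tolist())
print(get_time(),get_tool_pos(),get_eef_rot(),r.pinch_z)
E
```

```text
pics
top 365.2221497609468 318.66142211505536 196.3735809253698 -0.015502182653697037 [ 0.44749824 -0.0275533   1.23436252] [-2.133, 2.168, -0.149]
side 363.0820799349479 321.46329523596086 199.5171679288891 -0.01229074545190048 [0.50896404 0.81867926 0.61922338] [-0.067, 2.697, -1.524]
wrist 295.74010753918446 319.17402405583545 199.4623148827675 0.007667157071906413 [ 0.31494634 -0.54388137  0.37387131] [2.407, -1.589, -0.238]
0.15 [ 0.24541542 -0.57437179  0.19822655] [-3.07675855e+00 -6.29725204e-01  2.96747381e-04] 0.0187
```

View pics/top0.png

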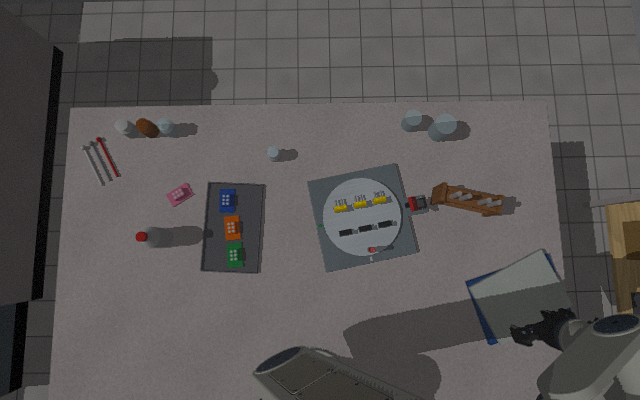

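View pics/side0.png

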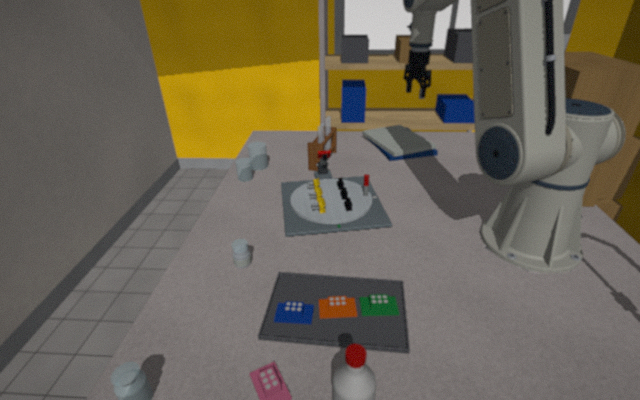

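```bash
python3 - <<'E'
s=open('h.py').read()
s=s.replace("np.array(c['rotation'])@","rotm(c)@").replace("Rt=np.array(c['rotation']).T","Rt=rotm(c).T")
s=s.replace("def cap(","def rotm(c):\n    m=np.array(c['rotation'],float)\n    return m if m.shape==(3,3) else R.from_rotvec(m).as_matrix()\ndef cap(",1)
open('h.py','w').write(s)
E
python3 - <<'E'
from h import *
import pickle
c=pickle.load(open('top0.pkl','rb'))
im=c['pixels']
for n,uv,z in [('blue',(228,200),.027),('orange',(232,228),.027),('green',(235,255),.027),('pink',(180,194),.02),('disc',(363,217),.028),('peg',(370,250),.098),('clamp',(418,203),.1),('bottle',(142,237),.17),('jar',(275,153),.065),('rackL',(436,192),.1),('rackR',(502,208),.1),('trayTL',(208,182),.012),('trayTR',(266,184),.012),('trayBL',(201,271),.012),('trayBR',(260,274),.012),
 ('rTL',(308,181),.016),('rTR',(394,164),.016),('rBL',(327,272),.016),('rBR',(420,251),.016)]:
    print(n,onz(c,*uv,z).round(3))
a=cv2.resize(im[155:290,190:330],None,fx=4,fy=4,interpolation=cv2.INTER_CUBIC)
b=cv2.resize(im[155:285,300:450],None,fx=5,fy=5,interpolation=cv2.INTER_CUBIC)
cv2.imwrite('pics/reader.png',b[:,:,::-1])
E
```

```text
blue [0.607 0.273 0.027]
orange [0.514 0.258 0.027]
green [0.425 0.247 0.027]
pink [0.631 0.437 0.02 ]
disc [ 0.543 -0.176  0.028]
peg [ 0.435 -0.185  0.098]
clamp [ 0.578 -0.341  0.1  ]
bottle [0.484 0.486 0.17 ]
jar [0.755 0.111 0.065]
rackL [ 0.612 -0.399  0.1  ]
rackR [ 0.558 -0.604  0.1  ]
trayTL [0.672 0.346 0.012]
trayTR [0.662 0.148 0.012]
trayBL [0.375 0.361 0.012]
trayBR [0.362 0.167 0.012]
rTL [0.669 0.005 0.016]
rTR [ 0.723 -0.289  0.016]
rBL [ 0.365 -0.053  0.016]
rBR [ 0.428 -0.362  0.016]
```

View pics/reader.png

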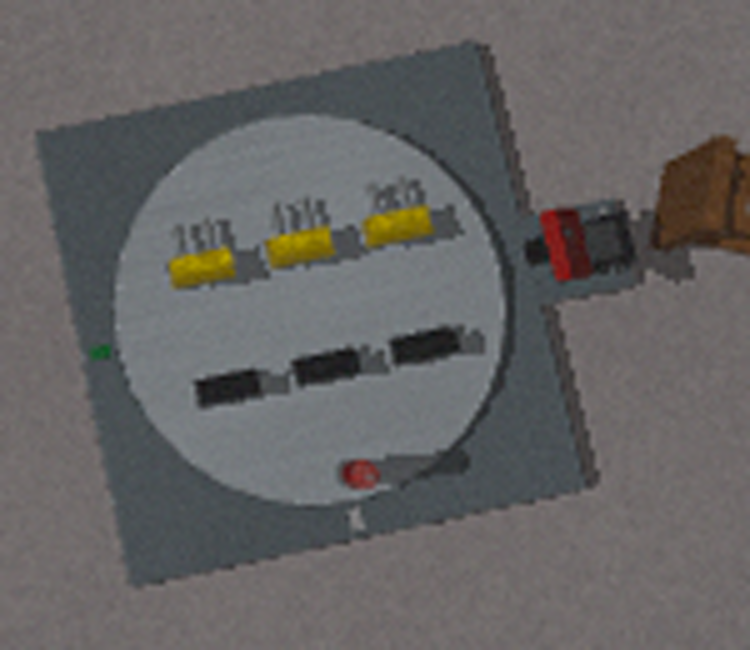

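Choice by description: blue (228,200), orange (232,228) and green (235,255), all in the tray. The pink look-alike at (180,194) lies outside the tray and is rejected. The reader is at (362,217), and its peg and black jaws face the robot. Next is a close look with the wrist camera on the way.

```bash
cat >> h.py <<'E'
def down(yaw,tilt=0,about=None):
    """tool pointing down, tool x at yaw (rad); tilt about horizontal axis at yaw+90deg"""
    c,s=np.cos(yaw),np.sin(yaw)
    M=R.from_matrix([[c,s,0],[s,-c,0],[0,0,-1]])
    return (R.from_rotvec(tilt*np.array([-s,c,0]))*M).as_rotvec()
E
python3 - <<'E'
from h import *
import pickle
r.goto([.5,-.18,.33],down(.2)); c=cap('wrist','w1.png'); pickle.dump(c,open('w1.pkl','wb')); print(c['origin'],get_tool_pos(),get_time())
r.goto([.45,.25,.30],down(.1)); c=cap('wrist','w2.png'); pickle.dump(c,open('w2.pkl','wb')); print(c['origin'],get_time(),get_joint_positions())
E
```

```text
[ 0.57385064 -0.16458224  0.50537795] [ 0.4997068  -0.18073755  0.32961953] 1.975
[0.5255384  0.25800784 0.47582093] 3.625 [ 5.02565934e-01  9.24693039e-02  1.74000572e+00 -2.84938045e-04
  1.30893891e+00  1.97451287e+00]
```

View pics/w1.png

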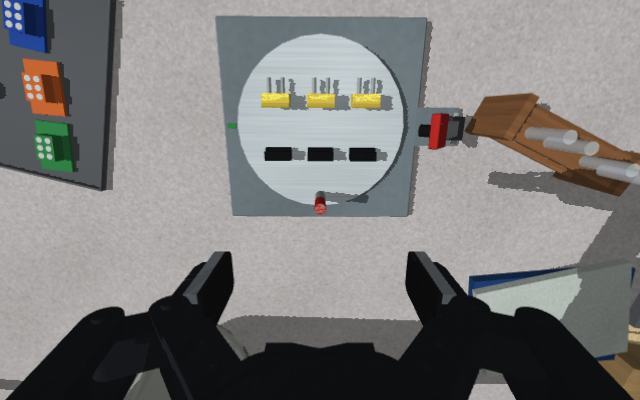

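View pics/w2.png

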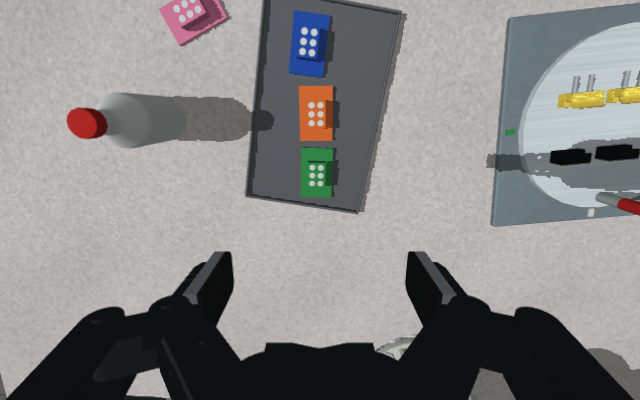

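```bash
cat >> h.py <<'E'
def blobs(mask,amin=40):
    n,l,s,ce=cv2.connectedComponentsWithStats(mask.astype(np.uint8))
    return [(ce[i],s[i,4],l==i) for i in range(1,n) if s[i,4]>=amin]
def hsv(c): return cv2.cvtColor(c['pixels'],cv2.COLOR_RGB2HSV).astype(int)
HUE={'blue':(105,125),'orange':(5,18),'green':(50,80)}
def plates(c,z0=.004,roi=None,zt=.023):
    """each plate colour -> (xy centre, yaw) from the white dots on its top, at height z0+zt"""
    H=hsv(c); out={}
    for k,(a,b) in HUE.items():
        m=(H[...,0]>=a)&(H[...,0]<=b)&(H[...,1]>130)&(H[...,2]>50)
        if roi is not None: mm=np.zeros_like(m); u0,u1,v0,v1=roi; mm[v0:v1,u0:u1]=1; m&=mm
        B=blobs(m,150)
        if not B: out[k]=None; continue
        B=max(B,key=lambda x:x[1])[2].astype(np.uint8)
        hull=cv2.convexHull(cv2.findNonZero(B)); f=np.zeros_like(B); cv2.fillConvexPoly(f,hull,1)
        d=blobs((f>0)&(H[...,1]<110)&(H[...,2]>120),6)
        P=np.array([onz(c,*x[0],z0+zt)[:2] for x in d])
        ctr=P.mean(0); w=np.linalg.svd(P-ctr)[2][0]; yaw=np.arctan2(w[1],w[0])
        yaw=(yaw+np.pi/2)%np.pi-np.pi/2
        out[k]=(ctr.round(4),round(yaw,3),len(d))
    return out
E
python3 - <<'E'
from h import *
import pickle
c2=pickle.load(open('w2.pkl','rb')); print(plates(c2)); 
c1=pickle.load(open('w1.pkl','rb')); print(plates(c1,roi=(0,120,0,200)))
H=hsv(c1); roi=np.zeros(H.shape[:2],bool); roi[30:215,235:410]=1
blk=blobs((c1['pixels'].max(2)<40)&roi); P=np.array([onz(c1,*b[0],.0515) for b in blk]); print('black',P.round(4),[b[1] for b in blk])
P=P[np.argsort(-P[:,1])]
d=P[-1]-P[0]; print('row len',np.hypot(*d[:2]),'yaw',np.arctan2(d[0],-d[1]))
yel=blobs((H[...,0]>20)&(H[...,0]<33)&(H[...,1]>150)&roi); P=np.array([onz(c1,*b[0],.058) for b in yel]);print('yel',P.round(4))
P=P[np.argsort(-P[:,1])]; d=P[-1]-P[0]; print('row len',np.hypot(*d[:2]),'yaw',np.arctan2(d[0],-d[1]))
red=blobs(((H[...,0]<6)|(H[...,0]>174))&(H[...,1]>150),20)
for b in red: print('red',b[0],b[1],onz(c1,*b[0],.098).round(4))
px=c1['pixels'].astype(int); m=(px.min(2)>135)&roi
m=cv2.morphologyEx(m.astype(np.uint8),cv2.MORPH_CLOSE,np.ones((25,25)))
ct=max(cv2.findContours(m,cv2.RETR_EXTERNAL,cv2.CHAIN_APPROX_NONE)[0],key=cv2.contourArea)
h=cv2.convexHull(ct)[:,0]; W=np.array([onz(c1,*p,.028)[:2] for p in h]).astype(np.float32)
print('disc',cv2.minEnclosingCircle(W), cv2.fitEllipse(W))
E
```

```text
{'blue': (array([0.6112, 0.2817]), np.float64(-0.036), 6), 'orange': (array([0.5168, 0.2656]), np.float64(-0.794), 7), 'green': (array([0.4275, 0.2528]), np.float64(0.078), 6)}
{'blue': (array([0.6111, 0.2821]), np.float64(-0.03), 6), 'orange': (array([0.5184, 0.2627]), np.float64(0.096), 6), 'green': (array([0.4277, 0.2535]), np.float64(0.073), 6)}
black [[ 0.4971 -0.1154  0.0515]
 [ 0.5092 -0.1792  0.0515]
 [ 0.5219 -0.243   0.0515]] [np.int32(312), np.int32(323), np.int32(334)]
row len 0.12991847322825964 yaw 0.1924072976637885
yel [[ 0.573  -0.1016  0.058 ]
 [ 0.5856 -0.1649  0.058 ]
 [ 0.5981 -0.228   0.058 ]]
row len 0.12884206004117424 yaw 0.19598238711379432
red [437.95598592 130.50176056] 568 [ 0.578  -0.3268  0.098 ]
red [319.20547945 201.36986301] 73 [ 0.4486 -0.1903  0.098 ]
red [320.14285714 210.5       ] 28 [ 0.4352 -0.1944  0.098 ]
disc ((0.5484619140625, -0.17139552533626556), 0.13011963665485382) ((0.5484481453895569, -0.17132137715816498), (0.2587502598762512, 0.2592677175998688), 64.8177719116211)
```

The three plates and the reader agree between two views: disc radius 130 mm, jaw pitch about 65 mm, peg about 114 mm from the axis. The holder yaw is 0.195 rad. I'll pick green now.

```bash
cat >> h.py <<'E'
AX=np.array([.548,-.172]); YAW=.195
xh=np.array([np.cos(YAW),np.sin(YAW),0]); yh=np.array([-np.sin(YAW),np.cos(YAW),0]); zh=np.array([0,0,1.])
def pick(p,yaw,h=.012,z0=.004,effort=70):
    r.open_jaws(); o=down(yaw)
    r.goto([p[0],p[1],.10],o)
    hit=r.move_straight([p[0],p[1],z0+h],feed=.1,force_limit=15)
    r.clamp(effort); op=get_opening()
    r.move_straight([p[0],p[1],.115],feed=.12)
    print('pick hit',hit,'opening',round(op,4),round(get_opening(),4),'t',get_time())
def pose(by,X,Z,th,h,dx=0):
    P=np.r_[AX,.040]+xh*(X+dx+h*np.sin(th))+yh*by+zh*(Z+h*np.cos(th))
    return P,down(YAW,th)
TH=np.deg2rad(11)
def corner(xr,zr,th):
    """underside centre for right-most point at xr and low right corner height zr"""
    return xr-.04*np.cos(th)-.005*np.sin(th), zr+.04*np.sin(th)
E
python3 - <<'E'
from h import *
pick([.4276,.253],.075)
P,o=pose(.066,-.015,.055,TH,.012)
r.goto(P,o); print(get_time(),get_opening(),get_wrist_force())
c=cap('wrist','w3.png')
E
```

```text
pick hit False opening -0.0 0.0 t 7.4
8.8 0.00015585220194619119 [ 0.37235366 -0.12690999 -0.12225598]
```

View pics/w3.png

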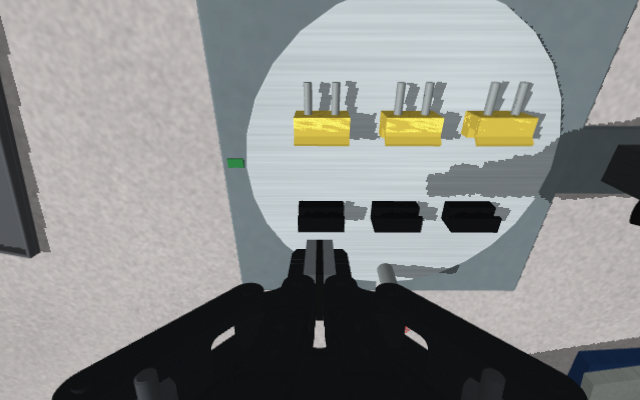

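The gripper came up shut and empty, and the plate is not in it. I'll look at the tray again.

```bash
python3 - <<'E'
from h import *
import pickle
r.open_jaws()
r.goto([.45,.25,.30],down(.1)); c=cap('wrist','w4.png'); pickle.dump(c,open('w4.pkl','wb'));print(plates(c),get_time())
E
```

```text
{'blue': (array([0.6111, 0.2817]), np.float64(-0.031), 6), 'orange': (array([0.5157, 0.2656]), np.float64(-0.633), 7), 'green': (array([0.4277, 0.2528]), np.float64(0.088), 6)} 11.2167
```

View pics/w4.png

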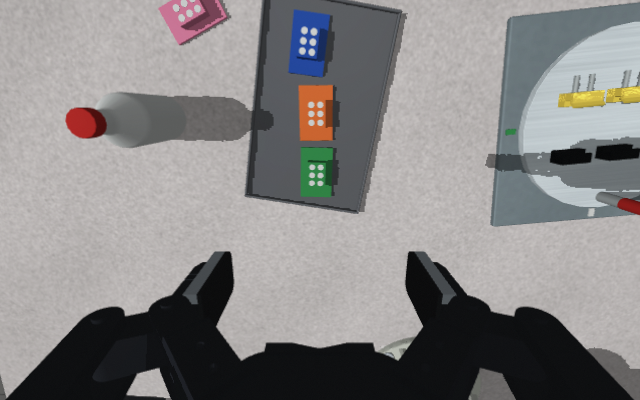

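The plates have not moved, and green is still at pixel (317,173). So the pads closed above the block, because they stand farther back at a 28 mm opening than I assumed. I'll grip lower.

```bash
python3 - <<'E'
from h import *
for h in (.006,.001):
    pick([.4277,.253],.080,h)
    if get_opening()>.02: break
P,o=pose(.067,-.015,.055,TH,h)
if get_opening()>.02:
    r.goto(P,o); print(h,get_time(),get_opening(),get_wrist_force())
    c=cap('wrist','w5.png')
E
```

```text
pick hit False opening -0.0002 -0.0 t 15.1
pick hit False opening -0.0001 -0.0001 t 19.0667
```

```bash
python3 - <<'E'
from h import *
import pickle
r.open_jaws()
r.goto([.4277,.253,.12],down(.08)); c=cap('wrist'); print(plates(c,roi=(0,640,0,330)))
r.move_straight([.4277,.253,.03],feed=.1); print(get_tool_pos(),get_eef_rot(),down(.08),get_wrist_force(),get_opening())
c2=cap('wrist'); s=cap('side')
im=np.vstack([np.hstack([c['pixels'],c2['pixels']]),np.hstack([s['pixels'],cv2.resize(s['pixels'][250:350,240:400],(640,400))])])
cv2.imwrite('pics/w6.png',cv2.resize(im,(800,500),interpolation=cv2.INTER_AREA)[:,:,::-1]); print(get_time())
E
```

```text
h.py:44: RuntimeWarning: Mean of empty slice.
  ctr=P.mean(0); w=np.linalg.svd(P-ctr)[2][0]; yaw=np.arctan2(w[1],w[0])
  ret = ret.dtype.type(ret / rcount)
Traceback (most recent call last):
  File "h.py", line 44, in plates
    ctr=P.mean(0); w=np.linalg.svd(P-ctr)[2][0]; yaw=np.arctan2(w[1],w[0])
                     ~~~~~~~~~~~~~^^^^^^^
numpy.linalg.LinAlgError: 1-dimensional array given. Array must be at least two-dimensional
```

```bash
python3 - <<'E'
from h import *
import pickle
c=cap('wrist')
r.move_straight([.4277,.253,.03],feed=.1); print(get_tool_pos(),get_eef_rot(),down(.08),get_wrist_force(),get_opening())
c2=cap('wrist'); s=cap('side')
im=np.vstack([np.hstack([c['pixels'],c2['pixels']]),np.hstack([s['pixels'],cv2.resize(s['pixels'][230:330,300:460],(640,400))])])
cv2.imwrite('pics/w6.png',cv2.resize(im,(800,500),interpolation=cv2.INTER_AREA)[:,:,::-1]); print(get_time())
E
```

```text
[0.42809576 0.25321064 0.0304378 ] [-3.13869672e+00 -1.25563077e-01 -1.12174682e-03] [3.13907971 0.1256302  0.        ] [ 0.24872444  0.25437125 -0.07374711] 0.08534752378156013
21.35
```

View pics/w6.png

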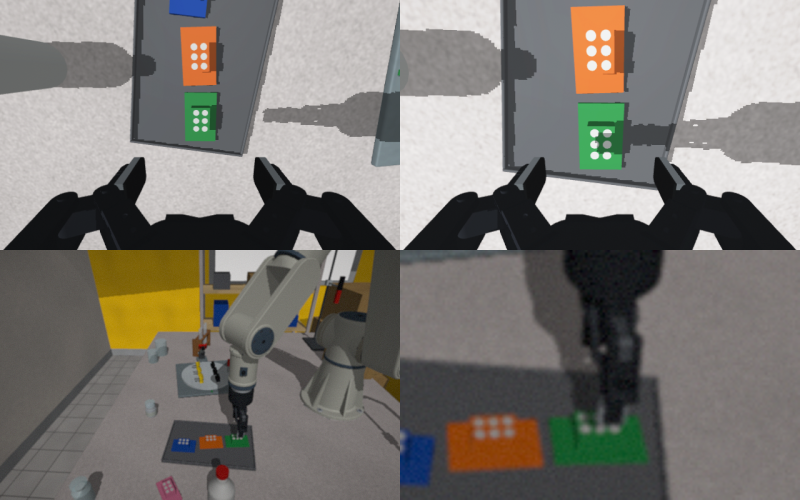

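```bash
python3 - <<'E'
from h import *
import pickle
t=np.array(get_tool_pos()); M=R.from_rotvec(get_eef_rot())
c=cap('wrist'); print(np.array(c['origin'])-t, (M.inv()*R.from_matrix(rotm(c))).as_matrix().round(3))
print('tips open pred',proj(c,[t+M.apply([0,y,-.013]) for y in (-.0425,.0425)]))
print('green dots ctr',proj(c,[[.4277,.253,.027]]))
print('shut tip pred in tool frame', proj(c,[t]))
s=cap('side'); print('side tcp',proj(s,[t]),'plate',proj(s,[[.4277,.253,.027]]))
cv2.imwrite('pics/w7.png',np.hstack([c['pixels'][100:330,180:480],cv2.resize(s['pixels'][230:330,330:430],(230,230))])[:,:,::-1])
E
```

```text
[0.07502968 0.007084   0.17578823] [[ 0.    -0.956 -0.293]
 [ 1.    -0.     0.001]
 [-0.001 -0.293  0.956]]
tips open pred [[250.12196741 240.51671863]
 [391.67470241 240.47482837]]
green dots ctr [[321.16756759 230.41973272]]
shut tip pred in tool frame [[320.77956037 231.87463871]]
side tcp [[378.61764051 298.86097255]] plate [[378.73687628 299.97169139]]
```

View pics/w7.png

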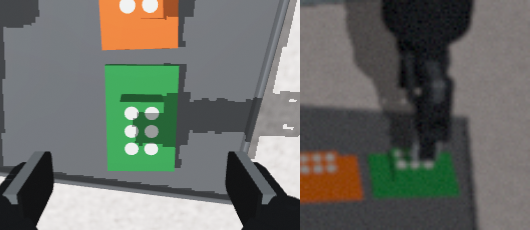

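The visible fingertips do not match the stated TCP: by my geometry they stand about 40 mm short of it. A touch on the bare table with shut fingers will settle it.

```bash
python3 - <<'E'
from h import *
r.move_straight([.4277,.253,.12],feed=.2); r.clamp(40)
r.goto([.42,.06,.06],down(.1))
z=.06
hit=r.move_straight([.42,.06,.004],feed=.05,force_limit=6); print(hit,get_tool_pos(),get_wrist_force())
c=cap('wrist','w8.png'); s=cap('side'); t=np.array(get_tool_pos()); print(proj(c,[t]),proj(s,[t]),get_time())
cv2.imwrite('pics/w8.png',np.hstack([c['pixels'][150:350,180:480],cv2.resize(s['pixels'][200:300,320:420],(200,200))])[:,:,::-1])
E
```

```text
False [0.42022905 0.06002732 0.00423474] [-0.2448276  -0.46135175  0.01237228]
[[320.80608848 231.89835775]] [[375.45890044 251.41033661]] 25.0083
```

View pics/w8.png

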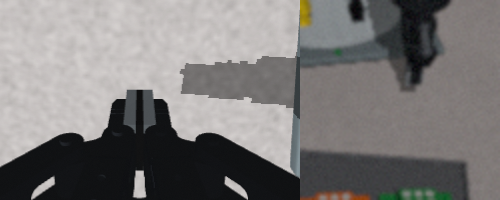

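```bash
python3 - <<'E'
from h import *
hit=r.move_straight([.42,.06,-.055],feed=.03,force_limit=6); print(hit,get_tool_pos(),get_wrist_force())
t=get_tool_pos(); r.move_straight([t[0],t[1],t[2]+.005]); print(get_time())
E
```

```text
True [ 0.41997943  0.05999946 -0.03247124] [-3.15407577 -0.84971369 14.19259447]
26.4667
```

The table was met at reported TCP z = -0.0325 at 14 N, so the real fingertips stand about 31 mm short of the reported TCP. This agrees with the camera, so I'll compensate in the helpers.

```bash
cat >> h.py <<'E'
SH=.0315   # real shut tips are this far behind the reported TCP
def T(tip,o): return np.asarray(tip,float)+SH*R.from_rotvec(o).as_matrix()[:,2]
def tip(): return np.array(get_tool_pos())-SH*R.from_rotvec(get_eef_rot()).as_matrix()[:,2]
def pick(p,yaw,h=.009,z0=.004,effort=70):
    r.open_jaws(); o=down(yaw)
    r.goto(T([p[0],p[1],.09],o),o)
    hit=r.move_straight(T([p[0],p[1],z0+h],o),feed=.1,force_limit=15)
    r.clamp(effort); op=get_opening()
    r.move_straight(T([p[0],p[1],.10],o),feed=.12)
    print('pick hit',hit,'opening',round(op,4),round(get_opening(),4),'t',get_time())
def pose(by,X,Z,th,h,dx=0):
    P=np.r_[AX,.040]+xh*(X+dx+h*np.sin(th))+yh*by+zh*(Z+h*np.cos(th))
    o=down(YAW,th); return T(P,o),o
E
python3 - <<'E'
from h import *
h=.009
pick([.4277,.253],.080,h)
P,o=pose(.067,-.015,.05,TH,h)
if get_opening()>.02:
    r.goto(P,o); print(h,get_time(),get_opening(),get_wrist_force())
    c=cap('wrist','w9.png'); s=cap('side')
    cv2.imwrite('pics/w9.png',np.hstack([c['pixels'][50:350,180:480],cv2.resize(s['pixels'][140:240,270:410],(420,300))])[:,:,::-1])
E
```

```text
pick hit False opening 0.0259 0.0261 t 30.475
0.009 31.875 0.025978555817797806 [ 0.69366422 -0.17019353 -1.36865745]
```

View pics/w9.png

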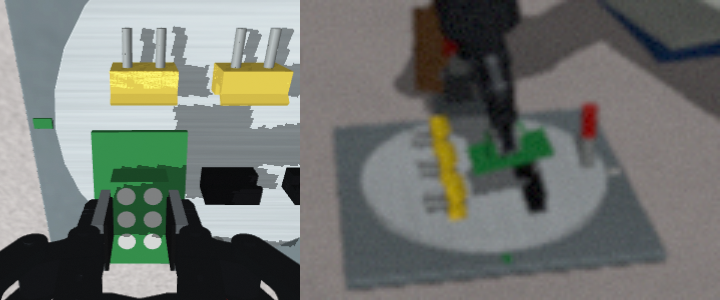

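```bash
cat >> h.py <<'E'
def lin(P,o,**k): return r.move_straight(P,frame=o,**k)
def xz():
    d=tip()-np.r_[AX,.04]; return np.round([1e3*d@xh,1e3*d@yh,1e3*d[2]],1)
def insert(by,h):
    """hold plate tilted, go in under the yellow lip and push to the jaw's end; returns dx of the plate model"""
    X,Z=corner(.024,.0015,TH)
    P,o=pose(by,X,Z+.02,TH,h); lin(P,o,feed=.1)
    P,o=pose(by,X,Z,TH,h); hit=lin(P,o,feed=.05,force_limit=6); print('down',hit,xz(),np.round(get_wrist_force(),1))
    f0=np.array(get_wrist_force())
    Xe,Z=corner(.056,.0015,TH)
    P,o=pose(by,Xe,Z,TH,h); hit=lin(P,o,feed=.03,force_limit=9)
    f=np.array(get_wrist_force())
    Xm,_=corner(.050,.0015,TH); Pm,_=pose(by,Xm,Z,TH,h)
    dx=(np.array(get_tool_pos())-Pm)@xh
    print('push',hit,xz(),np.round(f-f0,1),'dx',round(dx*1e3,1),'op',round(get_opening(),4),'t',get_time()); return hit,dx
def seat(by,h,dx,jaw=.0090):
    for th in (TH,TH/2,0):
        X,Z=corner(.038+jaw,.0010,th); P,o=pose(by,X,Z,th,h,dx)
        hit=lin(P,o,feed=.03,force_limit=15); print('lower',np.rad2deg(th),hit,xz(),np.round(get_wrist_force(),1))
    P,o=pose(by,X,-.003,0,h,dx); hit=lin(P,o,feed=.02,force_limit=4); print('floor',hit,xz(),np.round(get_wrist_force(),1))
    z=tip()[2]-.04-h
    P,o=pose(by,-.004,z+.0004,0,h,dx); hit=lin(P,o,feed=.03,force_limit=7); print('back',hit,xz(),np.round(get_wrist_force(),1),'op',round(get_opening(),4))
def release():
    r.open_jaws(); p=get_tool_pos(); r.move_straight([p[0],p[1],p[2]+.06],feed=.1); print('t',get_time())
E
python3 - <<'E'
from h import *
hit,dx=insert(.067,.009)
E
```

```text
down False [-14.7  67.   17.7] [-0.3 -0.3 -0.9]
push True [11.  67.3 17.4] [-5.2 -1.7  4. ] dx -0.7 op 0.026 t 33.7667
```

```bash
python3 - <<'E'
from h import *
seat(.067,.009,-.0007)
E
```

```text
lower 11.0 False [ 6.8 67.3 17.2] [-4.7 -0.   0.9]
lower 5.5 False [ 5.7 67.3 13.7] [-4.5  1.4 -2.8]
lower 0.0 False [ 5.7 67.1 10. ] [-4.9 -0.7 -2.4]
floor True [ 6.5 67.   9.5] [-3.4  0.3 12.2]
back True [ 3.  67.1  9.6] [-4.  -2.1  7.6] op 0.0259
```

```bash
python3 - <<'E'
from h import *
h=.009;dx=-.0007
for X in (.0023,.001,-.0005,-.002):
    P,o=pose(.067,X,.0008,0,h,dx); hit=lin(P,o,feed=.02,force_limit=8); print(X,hit,xz(),np.round(get_wrist_force(),1))
    if hit: break
E
```

```text
0.0023 False [ 2.1 66.9  9.8] [-2.8 -1.7  0.6]
0.001 False [ 0.5 66.9  9.7] [-1.7 -1.  -1.1]
-0.0005 False [ 0.3 66.8 10.1] [ 5.   2.8 -3.9]
-0.002 False [ 0.2 66.7 10.5] [ 8.8  4.2 -6. ]
```

```bash
python3 - <<'E'
from h import *
import pickle
P,o=pose(.067,.0005,.0004,0,.009,0); lin(P,o,feed=.02); print(xz(),np.round(get_wrist_force(),1))
release()
r.goto([.5,-.12,.27],down(.2)); c=cap('wrist'); pickle.dump(c,open('w10.pkl','wb')); s=cap('side')
print(plates(c,z0=.04,roi=(130,470,0,260))['green'],'want',AX+.067*yh[:2],get_time())
t=cap('top')
cv2.imwrite('pics/w10.png',np.hstack([c['pixels'][0:250,100:450],cv2.resize(s['pixels'][160:240,280:392],(350,250))])[:,:,::-1])
E
```

```text
[ 0.5 66.9  9.6] [-0.6  0.9  3.1]
t 37.7167
(array([ 0.5357, -0.102 ]), np.float64(1.03), 7) want [ 0.53501764 -0.10626981] 38.6167
```

View pics/w10.png

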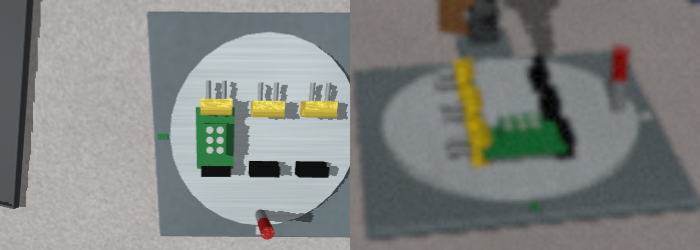

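Green lies level under both lips (crop (213,140)), pressed on the black jaw. Next is orange to the far holder, after re-measuring the tray.

```bash
sed -i "s/^        d=blobs((f>0).*/&\n        d=sorted(d,key=lambda x:-x[1])[:6]/" h.py
cat >> h.py <<'E'
def seat(by,h,dx,jaw=.0090):
    for th in (TH,TH/2,0):
        X,Z=corner(.038+jaw,.0010,th); P,o=pose(by,X,Z,th,h,dx)
        hit=lin(P,o,feed=.03,force_limit=15); print('lower',round(np.rad2deg(th),1),hit,xz(),np.round(get_wrist_force(),1))
    P,o=pose(by,X,-.003,0,h,dx); hit=lin(P,o,feed=.02,force_limit=4); z=tip()[2]-.04-h
    print('floor',hit,xz(),np.round(get_wrist_force(),1))
    P,o=pose(by,X,z+.0003,0,h,dx); lin(P,o,feed=.02)
    P,o=pose(by,-.003,z+.0003,0,h,dx); hit=lin(P,o,feed=.02,force_limit=9)
    print('back',hit,xz(),np.round(get_wrist_force(),1),'op',round(get_opening(),4))
E
python3 - <<'E'
from h import *
r.open_jaws(); r.goto([.45,.25,.30],down(.1)); pl=plates(cap('wrist')); print(pl)
h=.009; by=-.0665; p=pl['orange']
pick(p[0],p[1],h)
if get_opening()>.02:
    P,o=pose(by,-.015,.06,TH,h); r.goto(P,o); print(get_opening(),np.round(get_wrist_force(),1))
    if get_opening()>.02: insert(by,h)
E
```

```text
{'blue': (array([0.6112, 0.2817]), np.float64(-0.042), 6), 'orange': (array([0.5183, 0.2624]), np.float64(0.113), 6), 'green': (array([ 0.5362, -0.1386]), np.float64(0.195), 6)}
pick hit False opening 0.0262 0.0262 t 43.9083
0.025947566131353496 [ 0.4  0.4 -0.8]
down False [-14.7 -66.4  17.7] [0.6 1.1 0.3]
push True [ 11.  -66.2  17.5] [-6.3 -3.9  1.3] dx -0.7 op 0.0261 t 47.6167
```

```bash
python3 - <<'E'
from h import *
seat(-.0665,.009,-.0007)
E
```

```text
lower 11.0 False [  6.9 -66.2  17.2] [-4.2  0.9 -0.1]
lower 5.5 False [  5.6 -66.1  13.5] [-4.6  0.3 -2.5]
lower 0.0 False [  5.6 -66.3   9.9] [-4.1 -0.5 -1.9]
floor True [  6.4 -66.4   9.5] [-2.7 -0.3 10.3]
back True [  0.3 -66.6   9.8] [ 2.7 -0.2  1.7] op 0.0263
```

```bash
python3 - <<'E'
from h import *
release()
r.goto([.45,.25,.30],down(.1)); pl=plates(cap('wrist')); print(pl)
h=.0105; by=.0003; p=pl['blue']
pick(p[0],p[1],h)
if get_opening()>.02:
    P,o=pose(by,-.015,.06,TH,h); r.goto(P,o); print(get_opening(),np.round(get_wrist_force(),1))
    if get_opening()>.02:
        hit,dx=insert(by,h)
        if hit and abs(dx+.0007)<.0025: seat(by,h,dx)
E
```

```text
t 50.775
{'blue': (array([0.6112, 0.2818]), np.float64(-0.039), 6), 'orange': None, 'green': (array([ 0.5362, -0.1386]), np.float64(0.201), 6)}
pick hit False opening 0.0256 0.0261 t 56.4833
0.025963937868321123 [ 0.4 -0.3 -0.7]
down False [-14.4   0.3  19.3] [-0.4  0.5 -0.9]
push True [11.3  0.6 18.9] [-4.9 -3.9  2.5] dx -0.7 op 0.0262 t 60.05
lower 11.0 False [ 7.2  0.6 18.7] [-3.4  0.1  0.4]
lower 5.5 False [ 5.8  0.7 15.1] [-5.2  0.9 -2.2]
lower 0.0 False [ 5.6  0.4 11.4] [-4.9 -0.2 -1.8]
floor True [ 6.4  0.3 11. ] [-3.1  0.6 10.9]
back True [ 0.3  0.2 11.3] [3.2 0.6 1.8] op 0.0257
```

Blue behaved the same. I'll release it and inspect all three.

```bash
python3 - <<'E'
from h import *
import pickle
f0=np.array(get_wrist_force()); r.open_jaws(); print('open df',np.round(np.array(get_wrist_force())-f0,1))
p=get_tool_pos(); r.move_straight([p[0],p[1],p[2]+.08],feed=.15)
r.goto([.47,-.18,.25],down(.2)); c=cap('wrist'); pickle.dump(c,open('w11.pkl','wb')); s=cap('side'); pickle.dump(s,open('s11.pkl','wb'))
pl=plates(c,z0=.04,roi=(100,540,0,250)); print(get_time())
for k,v in pl.items(): d=v[0]-AX; print(k,1e3*d@xh[:2],1e3*d@yh[:2],v[1:])
H=hsv(c)
for b in blobs(((H[...,0]<6)|(H[...,0]>174))&(H[...,1]>150),20): print('red',b[0],b[1],onz(c,*b[0],.098).round(4))
cv2.imwrite('pics/w11.png',np.hstack([c['pixels'][0:260,160:560],cv2.resize(s['pixels'][150:240,270:392],(352,260))])[:,:,::-1])
E
```

```text
open df [-2.1 -0.5 -2.7]
63.95
blue 0.09566176800746981 1.000424323045791 (np.float64(0.207), 6)
orange 0.0994434716245121 -66.07147728782786 (np.float64(0.204), 6)
green 0.464922478713866 67.89671455297956 (np.float64(0.195), 6)
red [480.93504902 105.77941176] 816 [ 0.5802 -0.3296  0.098 ]
red [325.65400844 203.37974684] 237 [ 0.4426 -0.192   0.098 ]
```

View pics/w11.png

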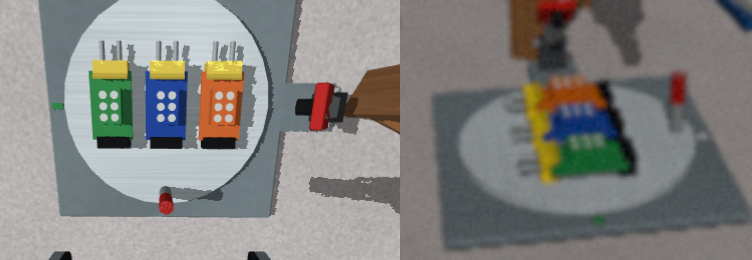

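All three are seated at their bay centres within 2 mm, aligned and under both lips. Next I'll grip the peg and carry it round the arc.

```bash
python3 - <<'E'
from h import *
def pegpose(a,z):
    e=R.from_euler('z',-a).apply(-xh); o=down(YAW+np.pi-a)
    return T(np.r_[AX+.112*e[:2],z],o),o
P,o=pegpose(0,.19); r.goto(P,o); print(get_joint_positions().round(2) if hasattr(get_joint_positions(),'round') else get_joint_positions())
P,o=pegpose(0,.058); hit=r.move_straight(P,feed=.1,force_limit=12); print('down',hit,tip().round(3))
if not hit:
    r.clamp(45); print('op',get_opening(),np.round(get_wrist_force(),1))
    if get_opening()>.01:
        for d in (10,20,30,40,50,60,70,80,89):
            P,o=pegpose(np.deg2rad(d),.058); hit=lin(P,o,feed=.07,force_limit=35); print(d,hit,np.round(get_wrist_force(),1),round(get_opening(),4))
            if hit: break
    print(get_time())
E
```

```text
[-0.42  0.17  1.98 -0.    0.99 -2.18]
down False [ 0.439 -0.194  0.059]
op 0.015032457348539283 [-1.6 -2.8  3.5]
10 False [-2.1 -5.8  2.6] 0.0146
20 False [-1.6 -3.7  2.1] 0.0148
30 False [-1.  -4.2  2.5] 0.0147
40 False [ 1.2 -0.9  2.9] 0.0148
50 False [ 4.  -0.8  2.5] 0.015
60 False [6.4 0.9 0.3] 0.0148
70 False [ 7.8 -0.  -1.3] 0.015
80 False [ 8.2 -3.2 -2. ] 0.0146
89 False [ 7.4 -5.  -2. ] 0.0145
72.5417
```

```bash
python3 - <<'E'
from h import *
import pickle
r.open_jaws(); r.pause(.4); p=get_tool_pos(); r.move_straight([p[0],p[1],p[2]+.13],feed=.2)
r.goto([.47,-.20,.27],down(.2)); c=cap('wrist'); pickle.dump(c,open('w12.pkl','wb')); s=cap('side'); print(get_time())
H=hsv(c)
for b in blobs(((H[...,0]<6)|(H[...,0]>174))&(H[...,1]>150),20): print('red',b[0],b[1],onz(c,*b[0],.098).round(4))
print('peg want',AX+.112*yh[:2],proj(c,[np.r_[AX+.112*yh[:2],.098]]))
pl=plates(c,z0=.04,roi=(100,540,0,250))
for k,v in pl.items():
    if v: d=v[0]-AX; print(k,1e3*d@xh[:2],1e3*d@yh[:2],v[1:])
Hn=np.r_[AX-.2*yh[:2],.05]; print('hinge',Hn,proj(c,[Hn]))
cv2.imwrite('pics/w12.png',np.hstack([c['pixels'][0:260,160:640],cv2.resize(s['pixels'][130:220,270:380],(318,260))])[:,:,::-1])
E
```

```text
75.7083
red [452.64833575 102.09696093] 691 [ 0.5801 -0.3273  0.098 ]
red [219.35652174 101.77391304] 115 [ 0.5285 -0.0733  0.098 ]
peg want [ 0.52629815 -0.06212266] [[209.04440483 101.7006511 ]]
blue 1.0185794770683223 0.5123434872185009 (np.float64(-1.367), 6)
orange -18.250514993176097 -265.2915541484196 (np.float64(-1.346), 2)
green 68.05172778094948 0.3199156569257354 (np.float64(-1.377), 6)
hinge [ 0.58675331 -0.36820953  0.05      ] [[468.9180569  104.16590026]]
```

View pics/w12.png

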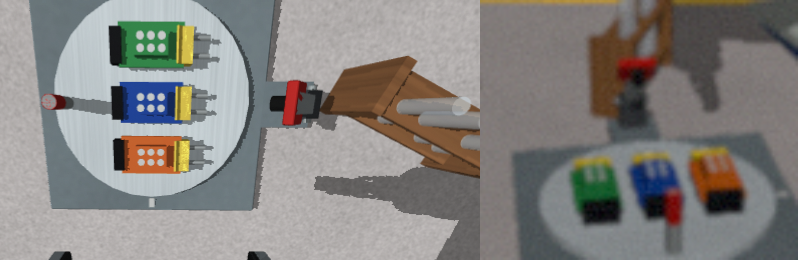

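The turntable is at its reading stop: plate yaw is -1.37 against the expected -1.376, and all three are still under their lips. From two views the clamp is raised about 0.93 rad. I'll push its pad down along its arc with shut fingers.

```bash
python3 - <<'E'
from h import *
o=down(YAW+np.pi/2); Hn=np.r_[AX,0]-.2*yh
def pt(phi,dz=0):
    y=.076*np.cos(phi)-.006*np.sin(phi)-.011*min(1,phi/.5); z=.05+.076*np.sin(phi)+.006*np.cos(phi)
    return T(Hn+y*yh+(z+dz)*zh,o)
r.clamp(40)
r.goto(pt(.93,.10),o)
hit=r.move_straight(pt(.93,.012),feed=.1,force_limit=12); print(hit,tip().round(3),np.round(get_wrist_force(),1),get_joint_positions())
for phi in (.95,.85,.7,.55,.4,.25,.12,0):
    hit=r.move_straight(pt(phi),feed=.06,force_limit=25); print(phi,hit,np.round(get_wrist_force(),1))
    if hit: break
if not hit:
    hit=r.move_straight(pt(0,-.008),feed=.03,force_limit=15); print('end',hit,tip().round(4),np.round(get_wrist_force(),1),get_time())
E
```

```text
False [ 0.581 -0.339  0.127] [-0.2 -0.1 -0.2] [-5.30593659e-01  5.28477722e-01  1.60639505e+00  4.10738652e-05
  1.00566392e+00 -7.25580811e-01]
0.95 False [0.2 0.5 0.2]
0.85 False [-0.  -0.1 -0.5]
0.7 False [ 0.1  0.3 -0.6]
0.55 False [-1.   0.1 -0.4]
0.4 False [-0.1  0.1 -0.2]
0.25 False [0.1 0.6 0.7]
0.12 False [-0.5 -1.1  0.4]
0 False [0.4 0.3 0.2]
end True [ 0.572  -0.2935  0.0549] [-2.8  1.   8.8] 81.8833
```

```bash
python3 - <<'E'
from h import *
import pickle
p=get_tool_pos(); r.move_straight([p[0],p[1],p[2]+.15],feed=.2)
r.goto([.47,-.24,.27],down(.2)); c=cap('wrist'); pickle.dump(c,open('w13.pkl','wb')); s=cap('side'); print(get_time())
H=hsv(c); Hn=np.r_[AX,0]-.2*yh
for b in blobs(((H[...,0]<6)|(H[...,0]>174))&(H[...,1]>150),20): print('red',b[0],b[1],onz(c,*b[0],.056).round(4))
print('pad want',Hn+.076*yh,proj(c,[Hn+.076*yh+.056*zh]))
cv2.imwrite('pics/w13.png',np.hstack([c['pixels'][0:260,130:600],cv2.resize(s['pixels'][130:220,270:380],(318,260))])[:,:,::-1])
E
```

```text
84.2917
red [376.50527704  96.52770449] 758 [ 0.5723 -0.2908  0.056 ]
red [184.12352941  94.69411765] 170 [ 0.5266 -0.0568  0.056 ]
pad want [ 0.57202705 -0.29364991  0.        ] [[378.63716973  97.26534066]]
```

View pics/w13.png

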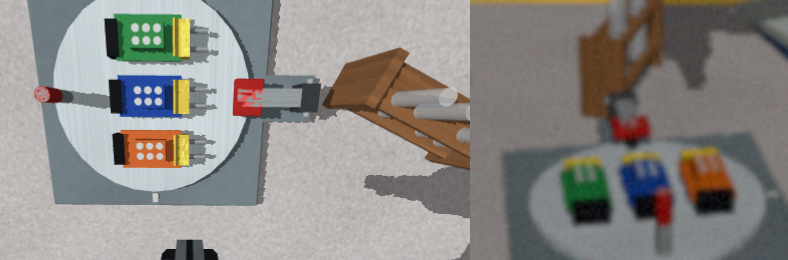

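```bash
python3 - <<'E'
from h import *
o=down(YAW+np.pi/2); q=np.r_[AX,0]-.2*yh+.078*yh
r.goto(T(q+.12*zh,o),o); r.move_straight(T(q+.066*zh,o),feed=.1)
hit=r.move_straight(T(q+.045*zh,o),feed=.02,force_limit=22); print(hit,tip().round(4),np.round(get_wrist_force(),1))
p=get_tool_pos(); r.move_straight([p[0],p[1],p[2]+.15],feed=.2)
r.goto([.42,-.24,.29],down(.2)); r.pause(.5); c=cap('wrist'); print(get_time())
pl=plates(c,z0=.04,roi=(60,560,0,240))
for k,v in pl.items():
    if v: d=v[0]-AX; print(k,(1e3*d@xh[:2]).round(1),(1e3*d@yh[:2]).round(1),v[1:])
if hit: ticket.finish_job()
E
```

```text
True [ 0.5717 -0.2917  0.0549] [-2.5  0.4 10.3]
89.8583
blue 1.3 0.7 (np.float64(-1.381), 6)
orange -9.0 -310.2 (np.float64(0.052), 6)
green 58.3 0.3 (np.float64(-1.371), 3)
the job is handed in; nothing more can be done
```

The job is handed in at about 90 s of robot time. All three plates (green, orange, blue) are loaded one to a holder. The turntable is turned a quarter turn clockwise to its reading stop, and the red clamp is swung down.

**Plates:** after loading, all three lay level under both lips, with their centres within about 2 mm of the holder centres. They were still seated in the picture taken after the clamp was lowered.

**Turntable:** I carried the peg round the arc and then let it go. The plates' heading afterwards was about -1.37 rad against -1.376 expected, so it is at its stop.

**Clamp:** it stopped firmly at 55 mm, twice at the same height, against the 56 mm stated for fully down. During the swing itself I read almost no force, so the evidence that it is down is those two presses and the picture.

**Disagreements and failed checks:**
- **Fingertips:** the real fingertips stand about 31 mm short of the reported TCP. Three grasps of the green plate closed on air before a touch on the table showed this; I compensated from then on.
- **Peg:** its measured position after the turn was about 11 mm off the prediction. The colour patch also took in the side of the sleeve, so I relied on the plates' heading instead.
- **Last plate check:** in the final numeric check blue agreed. Green (only 3 of its 6 dots found) and orange (a wrong object picked up) did not give usable readings. Their seating rests on the picture taken just before, and nothing but the clamp pad was touched after it.

The bottle, jar and tube rack were not touched.

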